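# Press the label holder home in the shelf's spring clip

## Robot

A 6-joint arm with a two-finger parallel gripper is mounted at the origin on the work surface. World frame = base frame: x ahead of the robot, y to its left, z up, the work surface at z = 0. Lengths are in m, angles in rad, forces in N, time in s.
With the tool pointing down it reaches from about 0.275 to 0.725 m from the base axis. Payload 15.9 kg.
Tool frame: the origin (TCP) lies between the finger pads; the fingertips stand 11 mm ahead of it and the grasp point (between the pads) lies 8 mm behind it (bot.nose_length is the distance from the TCP to the fingertips, in m); x points along the fingers, y is the direction in which the jaws open and shut, and the axes are right-handed (so a half turn about x gives the same grasp; the last joint's range is limited). The gripper opens to 85 mm and grips with 20 to 120 N. Pads are 22 mm wide; open, the fingers measure 114 mm over their backs; the gripper's body (76 mm by 85 mm) begins 54 mm behind the grasp point. The pads swing forward as they close: fully open they stand 13 mm farther back than shut.
Start: joints at [-1.289, 0.213, -0.034, 1.323, 0, 1.571], TCP at [0.139, -0.48, 0.242] pointing down, gripper open.
Joint ranges: [-2.98, 2.98], [-0.74, 1.72], [-1.14, 1.35], [-2.1, 2.04], [-1.57, 1.44], [-3.14, 3.14]. Speed limits (rad/s): [1.89, 1.89, 2.39, 2.57, 3.14, 3.14].

## Interface

Orientations are given as a unit quaternion [w, x, y, z].
In Python, from bench import bot gives the robot as it stands. Calls block until the motion is done:
- bot.reach(position, orientation): joint-space move of the TCP to a pose.
- bot.move_straight(position, ori=None, v=0.15, contact_N=None): straight line of the TCP; ori=None keeps the orientation; v is the mean speed in m/s. With contact_N (N) it stops when the force on the tool has changed by that much, and returns True; else False.
- bot.move_j(angles): joint-space move.
- bot.grip(opening, grip_force=None): opening from 0.0 (shut) to 1.0 (fully open); grip_force is the grip in N (None keeps the last); returns when the fingers have stopped.
- bot.hold(seconds).
- bot.ik(position, orientation): joint angles nearest the present ones, or None.
- bot.read_state(): the state.
- bot.get_image(name): name is "scene" or "top"; returns a dict with "color" (400x640x3 uint8, red, green, blue), "fovy" (degrees; the focal length in pixels is half the picture's height over the tangent of half this angle, whatever the lens; pixels are square), "cx", "cy" (the principal point, pixels), "extrinsics" (4x4, takes a point from camera to world coordinates). Camera axes: x right, y up, looking along -z (the intrinsics and any distortion apply to the point x, -y, -z); pixel columns grow to the right and rows downward; lengths in m; the calibration is good to about 2 mm. A picture is of the moment at which its call begins. There is no depth.
A pose or a line that the arm cannot do raises bot.MotionError and nothing moves.
- bot.finish_job(): hands the job in, once; it reports no verdict.
The state is a dict: "t": time; "q": joint angles; "dq": joint speeds; "joint_torque": joint torques, N m; "eef_pos": TCP position; "eef_rot": TCP orientation; "wrist_force": force on the tool from outside, world axes, zero at the start; "moment": the same for the moment, N m; "finger_gap": opening from 0.0 (shut) to 1.0 (fully open).
Only numpy, scipy, OpenCV 4.12 (cv2) and the standard library are available. Lean on these libraries where they do the work, as an engineer would, in place of code of your own. Each camera call takes 0.05 s, during which the arm holds its last target.

## Task

Take the label holder of middle width out of the black stand and push it upright down behind the front lip of the low reagent shelf, in between the cheeks of the spring clip, until it is fully home on the clip's ledges, against the spring. Finish while still holding it pressed home with the gripper: it springs up again if let go. Leave the other two label holders in the stand and everything else where it is.

Things in the scene. Friction and masses are not known exactly. Their poses are not given: they have to be found in the camera images.
- holder_middle: The label holder to fit: grey plate 58 mm wide (y), 5 thick (x), 72 high, foot slightly tapered, paper on both faces; on top a solid grip head 30 (y) x 16 (x) mm, 70 to 105 mm above the foot. Origin: centre of the foot, z up the plate. Same both ways round; about 60 g. Starts upright in any one of the stand's slots, foot 26 mm below the stand's top; draw it straight up.
- holder_narrow: Same form as holder_middle (72 mm plate height, same head and origin) but its plate is 40 mm wide; stays in the stand.
- holder_wide: Same form as holder_middle (72 mm plate height, same head and origin) but its plate is 76 mm wide; stays in the stand.
- stand: Black block 70 (x) x 290 (y) x 34 (z) mm, fixed, origin at the centre of its underside; three slots in a row along its y, 92 mm apart, each 79 mm long and 6.4 mm wide, 26 mm deep; each holds one label holder, its plate along the row.
- shelf: Low steel shelf, fixed, 340 mm long (y), 160 deep, deck top at 75 mm; origin: centre of its underside, -x is its front, facing the robot. All along the front, centred at x = -88 mm, runs an upright 8 mm wide slot between the front lip and the shelf's edge; from 62 mm above the table both flare apart, to about 24 mm at 73 mm.
- clip: Spring clip, white fitting in the shelf's front slot, anywhere along it, same yaw. Origin: slot centre, mid clip, at the height of its two ledges, 28 mm above the table; y along the slot. Bay between the cheeks 63 mm wide, from 42 mm above the origin flared to 79 mm at 53. Ledges (16 to 31 mm either side of centre) are the hard stop: home = holder's foot on them, its origin at the clip's.
- clip_foot (a joint): Sprung black foot in the middle of the clip, 28 mm wide, pushed straight down by the holder's foot. 0 = up (its top 12 mm above the ledges), 0.012 m = level with the ledges. The spring takes 3 N to start and 9 N at 0.012 m, and pushes the holder back up when let go.
- jar: Bystander: amber jar, 44 mm wide, 60 mm high, on the shelf's deck; leave alone.
- vial: Bystander: small bottle, 28 mm wide, 50 mm high, on the shelf's deck; leave alone.
- beaker_small: Bystander: small glass beaker, 48 mm wide, 55 mm high, on the shelf's deck; leave alone.
- stopper: Bystander: rubber stopper, 42 mm wide, 30 mm high, on the table; leave alone.
- flask: Bystander: conical glass flask, 76 mm wide, 104 mm high, on the table; leave alone.
- screwdriver: Bystander: screwdriver with black handle, 180 mm long, lying on the table; leave alone.
- beaker: Bystander: glass beaker, 72 mm wide, 90 mm high, on the table; leave alone.
There are look-alikes about, which are no part of the job. What is shaped like the holder_middle but blue is not meant. What is shaped like the holder_narrow but green is not meant.

How it is judged:
By the outcome, as a careful person would: the job done as asked, in the order asked, and still so for the second after the job is handed in, while the arm keeps its last pose, push and grip.
It also fails if it takes over 48 s, if anything falls off the work surface, if the arm or the gripper's body presses on something with over 40 N, if the wrist force passes 120 N, or if a joint passes its speed limit or range.

## Working session

There is one attempt and no reset: what is moved stays moved. The work goes in short steps, each a Python script; the robot and the scene stay as the last script left them, time stands still between calls to the robot, and variables do not carry over. Pictures are saved under pics/ and viewed, and the job is handed in when it is done.

```bash
mkdir -p pics; ls; python3 - <<'E'
from bench import bot
import cv2,numpy as np
np.set_printoptions(precision=4,suppress=True)
for n in("scene","top"):
    d=bot.get_image(n); cv2.imwrite(f"pics/{n}0.png",d["color"][:,:,::-1]); np.savez(f"{n}0.npz",**d)
    print(n,d.keys(),d["fovy"],d["cx"],d["cy"]);print(d["extrinsics"])
    print({k:v for k,v in d.items() if k not in("color","extrinsics")})
print(bot.read_state())
E
```

```text
pics
scene dict_keys(['color', 'fovy', 'cx', 'cy', 'extrinsics']) 54.828222377038635 314.97569259875854 195.99459189119284
[[ 0.8269 -0.3536  0.4373  1.0106]
 [ 0.5622  0.5427 -0.6241 -0.6928]
 [-0.0166  0.7619  0.6475  0.7847]
 [ 0.      0.      0.      1.    ]]
{'fovy': 54.828222377038635, 'cx': 314.97569259875854, 'cy': 195.99459189119284}
top dict_keys(['color', 'fovy', 'cx', 'cy', 'extrinsics']) 54.921183111811814 316.27274282287135 200.42856980161562
[[ 0.0076  0.9834 -0.1815  0.3403]
 [-0.9998  0.0108  0.0163 -0.0052]
 [ 0.018   0.1813  0.9833  1.0181]
 [ 0.      0.      0.      1.    ]]
{'fovy': 54.921183111811814, 'cx': 316.27274282287135, 'cy': 200.42856980161562}
{'t': 0.1, 'q': array([-1.289 ,  0.2133, -0.035 ,  1.3235, -0.    ,  1.5708]), 'dq': array([ 0.0017, -0.0031,  0.0019, -0.0002,  0.0004, -0.001 ]), 'joint_torque': array([ -0.0024, -68.7247,  48.7805,   0.0123,  -0.0001,   0.    ]), 'eef_pos': array([ 0.139 , -0.48  ,  0.2419]), 'eef_rot': array([-0.099 , -0.7   , -0.0996,  0.7002]), 'wrist_force': array([-0.3585, -0.0745, -1.2816]), 'moment': array([-0.0114,  0.0137, -0.0102]), 'finger_gap': 0.9987301877231606}
```

View pics/scene0.png

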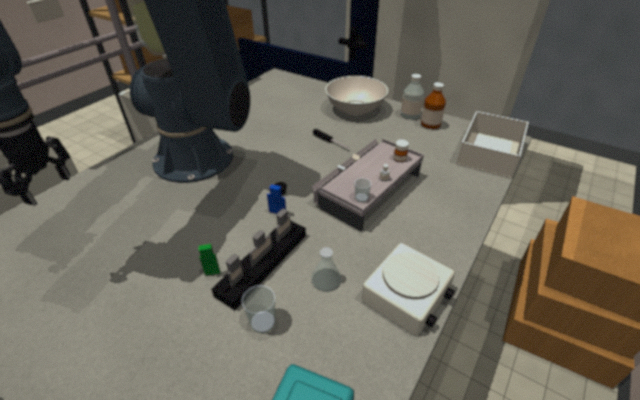

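View pics/top0.png

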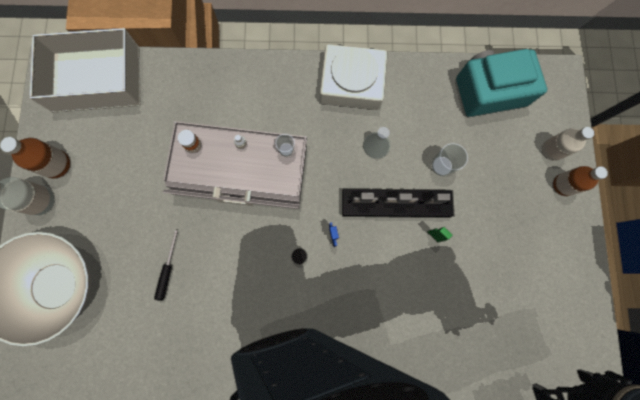

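The scene view shows the black stand, around (260,262), with three grey holders, plus the blue and green look-alikes at (277,200) and (208,260). The top view has the stand at (398,202) and the white clip on the shelf's front at (233,195). Next I'll enlarge these areas.

```bash
python3 - <<'E'
import cv2
s=cv2.imread("pics/scene0.png");t=cv2.imread("pics/top0.png")
def c(im,x,y,w,h,k,n): cv2.imwrite(n,cv2.resize(im[y:y+h,x:x+w],None,fx=k,fy=k,interpolation=cv2.INTER_CUBIC))
c(s,190,190,130,120,5,"pics/s_stand.png")
c(t,325,175,145,55,5.5,"pics/t_stand.png")
c(t,160,115,155,100,5,"pics/t_shelf.png")
c(s,300,130,135,100,5,"pics/s_shelf.png")
E
```

```text
(no output)
```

View pics/s_stand.png

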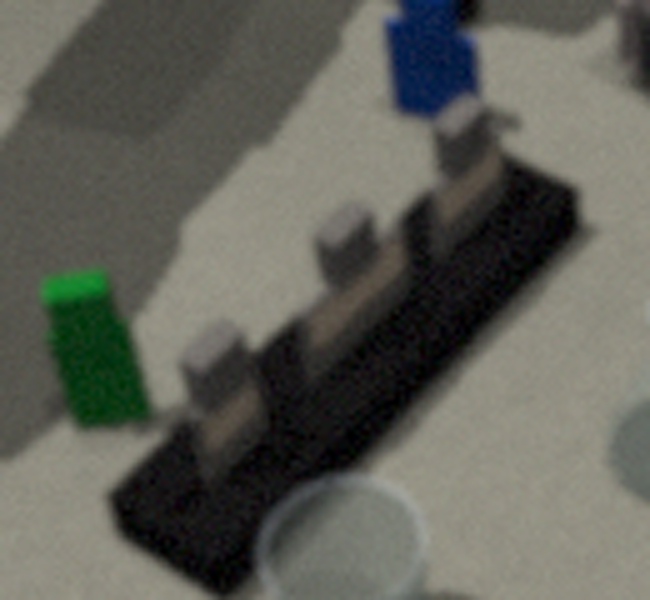

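View pics/t_stand.png

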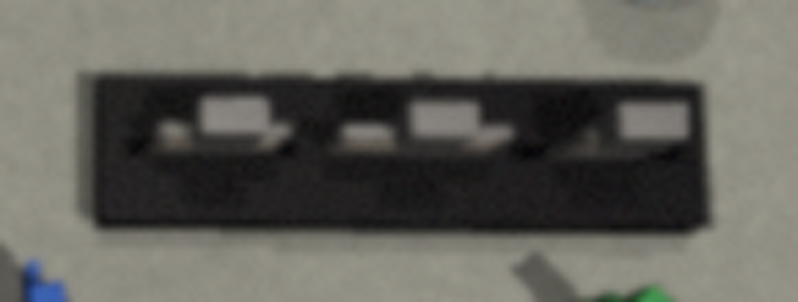

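View pics/t_shelf.png

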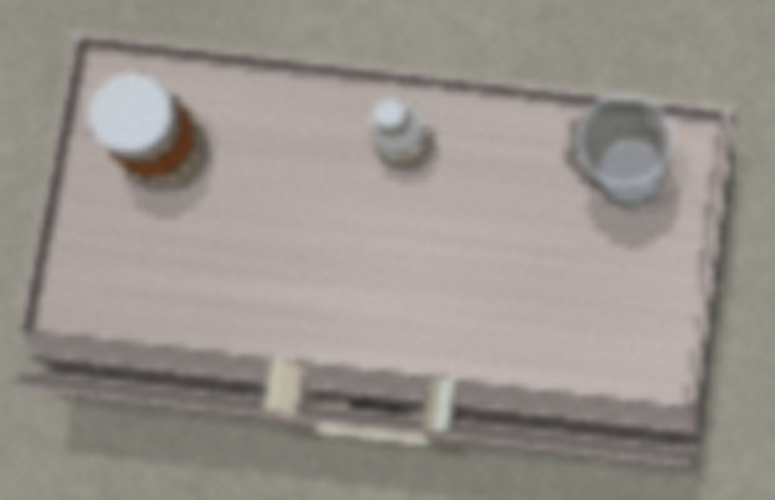

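View pics/s_shelf.png

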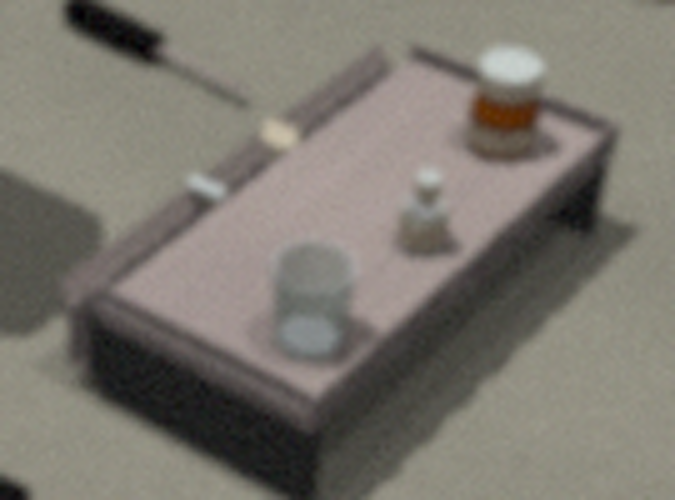

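Label holder candidates in the top view:
- Left slot (367,198): shoulder span of about 135/5.5 = 24.5 px, which is about 58 mm.
- Centre slot (405,198): about 32 px, or 76 mm.
- Right slot (443,197): about 17 px, or 40 mm.
- Blue at (334,234) and green at (440,234), both outside the stand, so neither is meant.

The left one fits the middle width. In the enlarged scene crop it is the far, upper-right holder. Next I'll measure it numerically.

```bash
cat > h.py <<'E'
import numpy as np,cv2
np.set_printoptions(precision=4,suppress=True)
def load(n): return dict(np.load(n))
def ray(d,u,v):
    f=200/np.tan(np.radians(float(d["fovy"]))/2)
    E=d["extrinsics"]; r=np.array([(u-d["cx"])/f,-(v-d["cy"])/f,-1.0])
    r=E[:3,:3]@r; return E[:3,3],r/np.linalg.norm(r)
def plane(d,u,v,z):
    o,r=ray(d,u,v); return o+r*(z-o[2])/r[2]
def proj(d,P):
    f=200/np.tan(np.radians(float(d["fovy"]))/2)
    E=d["extrinsics"]; p=E[:3,:3].T@(np.asarray(P,float)-E[:3,3])
    return np.array([d["cx"]+f*p[0]/-p[2],d["cy"]-f*p[1]/-p[2]])
def tri(d1,p1,d2,p2):
    o1,r1=ray(d1,*p1);o2,r2=ray(d2,*p2)
    A=np.stack([r1,-r2],1);s=np.linalg.lstsq(A,o2-o1,rcond=None)[0]
    a=o1+s[0]*r1;b=o2+s[1]*r2
    return (a+b)/2,np.linalg.norm(a-b)
E
python3 - <<'E'
from h import *
t=load("top0.npz");s=load("scene0.npz")
g=t["color"].mean(2)
K=8
def blobs(d,x,y,w,h,lo,minA,maxA):
    g=cv2.resize(cv2.cvtColor(d["color"],cv2.COLOR_RGB2GRAY)[y:y+h,x:x+w],None,fx=K,fy=K,interpolation=cv2.INTER_CUBIC)
    m=(g>lo).astype(np.uint8)
    cs,_=cv2.findContours(m,cv2.RETR_EXTERNAL,cv2.CHAIN_APPROX_NONE)
    for c in cs:
        a=cv2.contourArea(c)/K/K
        if minA<a<maxA:
            r=cv2.minAreaRect(c); print(lo,"area %.1f"%a,"c",(np.array(r[0])+.5)/K-.5+[x,y],"sz",np.array(r[1])/K,r[2])
for lo in(110,125): blobs(t,340,188,115,28,lo,20,300)
for lo in(85,100): blobs(s,215,205,90,80,lo,10,300)
# stand outline from top
g=cv2.cvtColor(t["color"],cv2.COLOR_RGB2GRAY)
m=np.zeros_like(g);m[183:222,334:462]=(g[183:222,334:462]<60)
m=cv2.morphologyEx(m,cv2.MORPH_CLOSE,np.ones((25,25)))
c=max(cv2.findContours(m,0,1)[0],key=cv2.contourArea);r=cv2.minAreaRect(c);print(r)
for p in cv2.boxPoints(r):print(p,plane(t,*p,0.034))
E
```

```text
110 area 52.9 c [443.4375 196.5625] sz [ 5.   10.75] 90.0
110 area 59.2 c [408.0552 196.5648] sz [16.3888  5.8351] 6.418786525726318
110 area 61.9 c [368.9417 195.6528] sz [14.4809  6.3021] 5.774326324462891
110 area 71.9 c [428.6875 198.625 ] sz [22.125 51.5  ] 90.0
125 area 31.4 c [405.4375 196.1875] sz [3.75 9.5 ] 90.0
125 area 42.3 c [367.25 195.5 ] sz [ 4.625 10.125] 90.0
125 area 40.0 c [434.6875 196.5625] sz [18.  39.5] 90.0
85 area 43.9 c [218.5 279.5] sz [9.875 7.875] 90.0
85 area 17.0 c [225.2133 223.1201] sz [4.555  7.3968] 79.2156982421875
100 area 33.2 c [218.1875 279.6875] sz [8.5  7.25] 90.0
((397.5, 202.5), (27.0, 111.0), 90.0)
[342. 189.] [ 0.5531 -0.0886  0.034 ]
[453. 189.] [ 0.5565 -0.3812  0.034 ]
[453. 216.] [ 0.4847 -0.3771  0.034 ]
[342. 216.] [ 0.4818 -0.0883  0.034 ]
```

```bash
cat >> h.py <<'E'
from scipy.ndimage import map_coordinates
def gray(d): return cv2.cvtColor(d["color"],cv2.COLOR_RGB2GRAY).astype(float)
def edge_line(g,p,q,half=4,n=40,sign=0,lo=.1,hi=.9):
    """points of the strongest gradient along normals to p->q; robust line; returns 2 end points on line + rms"""
    p=np.array(p,float);q=np.array(q,float);d=(q-p)/np.linalg.norm(q-p);nn=np.array([-d[1],d[0]])
    s=np.arange(-half,half+.01,.1);pts=[]
    for a in np.linspace(lo,hi,n):
        c=p+a*(q-p);xy=c[:,None]+nn[:,None]*s
        v=map_coordinates(g,[xy[1],xy[0]],order=3);gr=np.gradient(cv2.GaussianBlur(v[None],(1,11),3)[0] if 0 else np.convolve(v,np.ones(7)/7,'same'))[6:-6]
        if sign: gr=gr*sign
        else: gr=abs(gr)
        k=gr.argmax(); w=np.clip(gr[max(0,k-8):k+9],0,None); ss=s[6:-6][max(0,k-8):k+9]
        pts.append(c+nn*(w@ss/w.sum()))
    pts=np.array(pts,np.float32)
    L=cv2.fitLine(pts,cv2.DIST_HUBER,0,.01,.01).ravel();o=L[2:];e=L[:2]
    r=(pts-o)@np.array([-e[1],e[0]])
    P=[o+e*((x-o)@e) for x in (p,q)]
    return np.array(P),np.sqrt(np.mean(r**2)),pts
def meet(A,B):
    a,b=A;c,e=B
    s=np.linalg.solve(np.stack([b-a,-(e-c)],1),c-a);return a+s[0]*(b-a)
E
python3 - <<'E'
from h import *
t=load("top0.npz");s=load("scene0.npz")
gt,gs=gray(t),gray(s)
def show(name,d,g,p,q,z,**k):
    P,r,_=edge_line(g,p,q,**k);A=plane(d,*P[0],z);B=plane(d,*P[1],z)
    v=B-A;print(name,P.ravel(),"rms %.2f"%r,A[:2],B[:2],"ang %.2f"%np.degrees(np.arctan2(v[1],v[0])));return P
show("stand far top",t,gt,(345,188.5),(452,190),.034,half=3)
show("stand near bot",t,gt,(345,216),(450,217.5),.0,half=3)
# left head in top: print the pixels
print(gt[190:206,358:382].astype(int))
print(gs[206:226,274:296].astype(int))
E
```

```text
stand far top [345.0077 187.9032 452.0093 189.2776] rms 0.18 [ 0.5561 -0.0965] [ 0.5557 -0.3785] ang -90.09
stand near bot [344.9998 216.0172 450.0018 217.3633] rms 0.13 [ 0.4867 -0.0992] [ 0.4859 -0.3816] ang -90.15
[[ 30  29  29  33  33  32  34  33  34  35  34  32  35  34  36  33  34  34
   33  32  32  36  35  36]
 [ 22  27  26  26  30  38  38  39  37  39  40  38  41  38  39  33  35  32
   34  33  32  30  34  33]
 [ 20  24  26  44  65  72  70  71  70  72  76  77  76  77  71  54  39  31
   33  31  33  34  32  32]
 [ 25  25  36  69 105 113 115 112 112 117 122 122 122 122 111  86  51  36
   33  32  32  32  30  35]
 [ 20  23  39  78 116 129 128 128 129 128 130 131 129 128 123 103  58  34
   34  30  28  32  32  29]
 [ 23  27  43  83 119 132 133 132 131 131 129 130 129 128 124 108  63  36
   33  33  35  30  32  34]
 [ 32  30  44  83 122 133 135 132 134 132 131 130 129 131 129 111  69  47
   45  41  36  29  28  26]
 [ 61  50  51  83 120 134 136 134 135 134 132 132 133 131 127 117  89  81
   76  61  44  31  18  26]
 [ 87  68  55  75 108 121 122 123 122 123 121 121 122 122 121 119 113 113
 
[... 1894 characters left out ...]
1  40  45  50  68  82 111 129
  137 139 140 141]
 [137 132 108  80  56  49  49  46  44  47  42  44  50  60  69  74  98 119
  128 136 144 140]
 [135 133 112  83  59  54  46  47  47  42  43  47  51  65  71  72  80  93
  113 125 134 138]
 [138 134 116  84  63  54  51  48  45  46  50  53  58  73  76  73  58  65
   78  97 115 126]
 [141 133 114  96  62  49  46  46  48  47  52  57  67  79  77  75  54  41
   46  63  81 102]
 [138 132 118  91  61  59  49  46  44  49  64  69  78  80  79  69  52  29
   31  36  47  61]
 [138 135 121 101  81  62  55  49  52  61  71  76  79  80  78  64  45  29
   21   5  19  30]
 [138 134 126 109  90  75  58  59  63  68  78  80  78  78  72  60  42  35
   22  21  19  18]]
```

```bash
python3 - <<'E'
from h import *
t=load("top0.npz");s=load("scene0.npz")
a,b=plane(t,361.0,195.5,.113),plane(t,373.55,195.5,.113);print(a,b,a[1]-b[1])
a,b=plane(t,367.27,192.3,.113),plane(t,367.27,198.7,.113);print(a,b,a[0]-b[0])
for pt,ps in (((367.27,195.5),(281.3,212.5)),((407.0-.6,196.3),None)):
    if ps: print(tri(t,pt,s,ps))
H=plane(t,367.27,195.5,.113);print("H",H,proj(s,H))
# wide & narrow heads by same method
g=gray(t)
def ext(v,lev):
    i=np.where(v>lev)[0];a,b=i[0],i[-1]
    return a-(v[a]-lev)/(v[a]-v[a-1]), b+(v[b]-lev)/(v[b]-v[b+1])
for x0,x1 in((356,380),(395,419),(434,453)):
    r=g[193:197,x0:x1].mean(0);l=ext(r,83);c=(l[0]+l[1])/2+x0
    k=int(round(c));vv=g[186:204,k-3:k+4].mean(1);m=ext(vv,88);print(l+np.array(x0),np.array(m)+186,plane(t,c,(m[0]+m[1])/2+186,.113))
s1=lambda z,u,v,d:plane(d,u,v,z)
im=cv2.imread("pics/scene0.png");K=20
c=cv2.resize(im[204:232,268:304],None,fx=K,fy=K,interpolation=cv2.INTER_NEAREST)
for dx in(-.008,.008):
  for dy in(-.015,.015):
    p=proj(s,H+[dx,dy,0]);print(p);cv2.circle(c,tuple(int(w) for w in (p-[268,204]+.5)*K),4,(0,0,255),-1)
cv2.imwrite("pics/hd.png",c)
E
```

```text
[ 0.5206 -0.1276  0.113 ] [ 0.5209 -0.1578  0.113 ] 0.03023844155150751
[ 0.5286 -0.1428  0.113 ] [ 0.5129 -0.1426  0.113 ] 0.015681421357425562
(array([ 0.5204, -0.1439,  0.1105]), np.float64(0.002403924955767462))
H [ 0.5208 -0.1427  0.113 ] [282.0971 211.5066]
[361.1275 373.4551] [185.5325 198.8151] [ 0.5289 -0.1429  0.113 ]
[399.4923 411.2789] [185.4634 199.4612] [ 0.5293 -0.2349  0.113 ]
[437.5417 449.2329] [185.5792 199.6497] [ 0.5299 -0.3271  0.113 ]
[276.0207 213.6746]
[283.2147 207.1009]
[280.9501 216.028 ]
[288.1021 209.364 ]
```

View pics/hd.png

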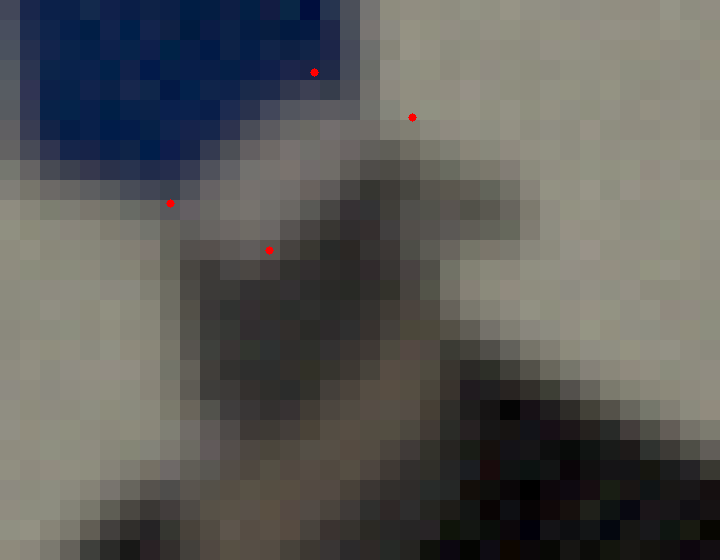

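```bash
python3 - <<'E'
import cv2
s=cv2.imread("pics/scene0.png");t=cv2.imread("pics/top0.png")
def c(im,x,y,w,h,k,n): cv2.imwrite(n,cv2.resize(im[y:y+h,x:x+w],None,fx=k,fy=k,interpolation=cv2.INTER_NEAREST))
c(t,208,182,48,26,16,"pics/t_clip.png")
c(s,328,150,40,26,18,"pics/s_clip.png")
E
```

```text
(no output)
```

View pics/t_clip.png

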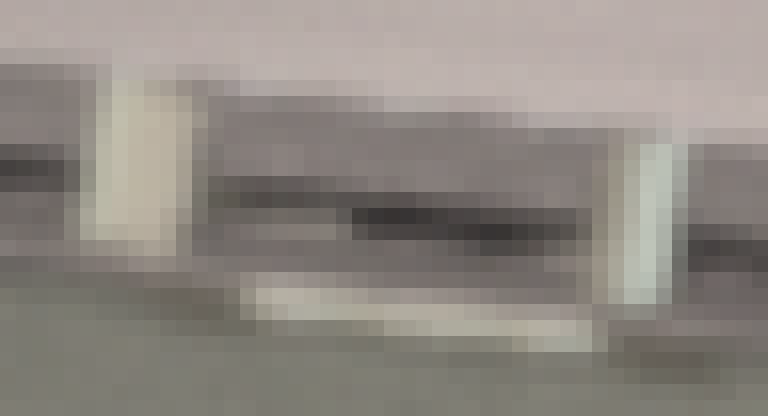

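View pics/s_clip.png

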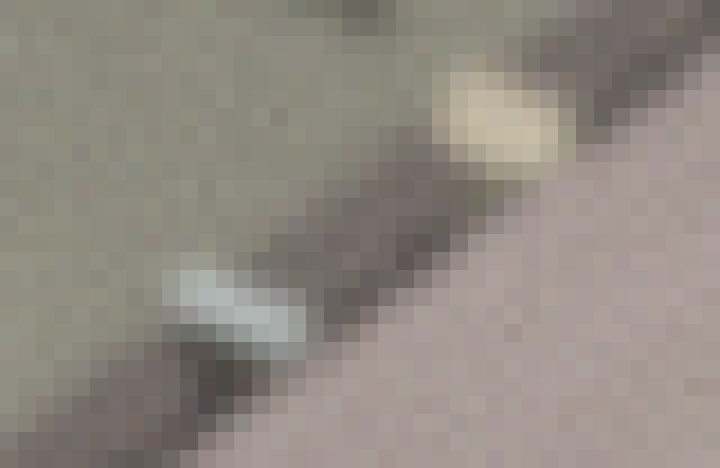

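```bash
python3 - <<'E'
from h import *
t=load("top0.npz");s=load("scene0.npz");g=gray(t)
def show(name,p,q,z,half=2.5,**k):
    P,r,pts=edge_line(g,p,q,half=half,**k);A=plane(t,*P[0],z)[:2];B=plane(t,*P[1],z)[:2]
    v=B-A;a=np.degrees(np.arctan2(v[1],v[0]));print(name,P.ravel(),"rms %.2f"%r,A,B,"ang %.2f"%a);return P,A,B
c=lambda x,y:(160+x/5,115+y/5)
_,A,B=show("back edge outer",c(90,38),c(700,105),.075)
_,C,D=show("deck front edge(flare)",c(60,333),c(260,355),.074,half=2)
show("deck front edge R",c(480,382),c(680,404),.074,half=2)
show("left side",c(78,50),c(28,325),.075)
show("right side",c(733,115),c(697,400),.075)
# dark slot line minima
pts=[]
for u in list(range(170,210))+list(range(256,296)):
    v0=115+(365+(u-166)*(440-365)/(297-166))/5
    vv=np.arange(v0-2.5,v0+2.5,.05);x=map_coordinates(g,[vv,np.full(vv.shape,u)],order=3)
    k=x.argmin();w=np.clip(x.min()+25-x,0,None);pts.append((u,(w@vv)/w.sum()))
pts=np.array(pts,np.float32);L=cv2.fitLine(pts,cv2.DIST_HUBER,0,.01,.01).ravel()
print("res",np.sqrt(np.mean(((pts-L[2:])@np.array([-L[1],L[0]]))**2)))
f=lambda u:(u,L[3]+(u-L[2])*L[1]/L[0])
for z in(.0,.03,.062,.074):
    E,F=plane(t,*f(170),z),plane(t,*f(295),z);n=np.array([B[1]-A[1],-(B[0]-A[0])]);n/=np.linalg.norm(n)
    print(z,E[:2],F[:2],"yaw",np.degrees(np.arctan2(*(F-E)[[1,0]])),"dist to back",(E[:2]-A)@n,(F[:2]-A)@n,f(233))
E
```

```text
back edge outer [177.9609 122.9474 299.9228 136.6853] rms 0.74 [0.713  0.3363] [0.6804 0.0224] ang -95.93
deck front edge(flare) [172.0636 181.0788 212.0059 185.9515] rms 0.21 [0.5598 0.3402] [0.5485 0.2401] ang -96.45
deck front edge R [256.047  190.9933 296.0221 195.6084] rms 0.21 [0.5369 0.1299] [0.5263 0.0298] ang -96.07
left side [176.8199 125.2448 165.8233 180.0448] rms 1.04 [0.7068 0.3388] [0.5621 0.3555] ang 173.39
right side [306.1559 137.9452 299.1179 194.9652] rms 0.51 [0.6773 0.0064] [0.5278 0.0221] ang 174.00
res 0.09358411
0.0 [0.5586 0.3714] [0.5226 0.035 ] yaw -96.10055099546341 dist to back 0.15724857115997626 0.15825248544130943 (233, np.float32(195.05899))
0.03 [0.5521 0.3603] [0.5172 0.0338] yaw -96.10055099546342 dist to back 0.16249898687087178 0.16347331794349435 (233, np.float32(195.05899))
0.062 [0.5453 0.3485] [0.5115 0.0326] yaw -96.10055099546341 dist to back 0.16809943029582705 0.1690422059458248 (233, np.float32(195.05899))
0.074 [0.5427 0.344 ] [0.5094 0.0321] yaw -96.10055099546341 dist to back 0.17019959658018516 0.17113053894669872 (233, np.float32(195.05899))
```

```bash
python3 - <<'E'
from h import *
t=load("top0.npz");s=load("scene0.npz");g=gray(t)
E=np.array([.5453,.3485]);F=np.array([.5115,.0326]);e=(E-F)/np.linalg.norm(E-F)
# cheek edges: profile along lines parallel to the slot in the picture
from scipy.optimize import brentq
def P(y,z): return np.r_[F+e*((y-F[1])/e[1]),z]
for u,z in((220.2,.070),(245.8,.070),(215.8,.081),(248.0,.081)):
    y=brentq(lambda y:proj(t,P(y,z))[0]-u,0,.4);print(u,z,P(y,z),"along",(y)/e[1])
# green/white minus pinkish: profile of cheek brightness along slot
yc=None
for off in (-.004,0,.004):
    pr=[];ys=np.arange(.13,.29,.0005)
    n=np.array([e[1],-e[0]])
    for y in ys:
        p=P(y,.075);p[:2]+=n*off;u=proj(t,p);c=[map_coordinates(t["color"][:,:,k].astype(float),[[u[1]],[u[0]]],order=1)[0] for k in range(3)]
        pr.append(c[1]-c[0]*.5-c[2]*.5+.0*sum(c))
    pr=np.array(pr);up=pr>2
    d=np.where(np.diff(up.astype(int)))[0];print(off,[(round(ys[i],4),int(up[i+1])) for i in d])
yc=np.mean([.0]);
E
```

```text
220.2 0.07 [0.5315 0.2197 0.07  ] along 0.22096785856611484
245.8 0.07 [0.5247 0.1555 0.07  ] along 0.15642691251183885
215.8 0.081 [0.5324 0.2281 0.081 ] along 0.22941816258175013
248.0 0.081 [0.5239 0.1483 0.081 ] along 0.14914855521101997
-0.004 [(np.float64(0.143), 1), (np.float64(0.1575), 0), (np.float64(0.2165), 1), (np.float64(0.2375), 0)]
0 [(np.float64(0.143), 1), (np.float64(0.157), 0), (np.float64(0.219), 1), (np.float64(0.2375), 0)]
0.004 [(np.float64(0.144), 1), (np.float64(0.1565), 0), (np.float64(0.2215), 1), (np.float64(0.237), 0)]
```

```bash
python3 - <<'E'
from h import *
t=load("top0.npz");s=load("scene0.npz")
y=np.radians(-6.1);R=np.array([[np.cos(y),-np.sin(y),0],[np.sin(y),np.cos(y),0],[0,0,1]]);O=np.array([.528,.188,.028])
for n,d,x0,y0,w,h,K in(("t",t,208,182,48,26,16),("s",s,328,146,44,30,16)):
    c=cv2.resize(d["color"][y0:y0+h,x0:x0+w,::-1],None,fx=K,fy=K,interpolation=cv2.INTER_NEAREST)
    for z,yy,col in((.042,.0315,(0,0,255)),(.053,.0395,(255,0,0))):
        for sg in(-1,1):
            for x in(-.012,0,.012):
                p=proj(d,O+R@[x,sg*yy,z]);cv2.circle(c,tuple(int(q) for q in (p-[x0,y0]+.5)*K),4,col,-1)
    for z in(.034,):
        for x in (-.004,.004):
            a,b=[proj(d,O+R@[x,q,z]) for q in(-.1,.1)]
            cv2.line(c,*[tuple(int(q) for q in (p-[x0,y0]+.5)*K) for p in(a,b)],(0,255,0),1)
    cv2.imwrite(f"pics/ov_{n}.png",c)
# wide/blue look-alike height & positions for clearance
for uv in((334,227),(335,243)): print(plane(t,*uv,.1))
E
```

```text
[ 0.4455 -0.0634  0.1   ]
[ 0.4072 -0.0658  0.1   ]
```

View pics/ov_t.png

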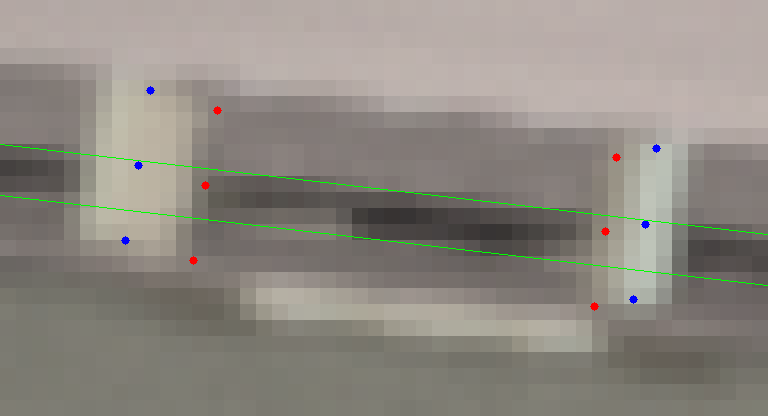

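View pics/ov_s.png

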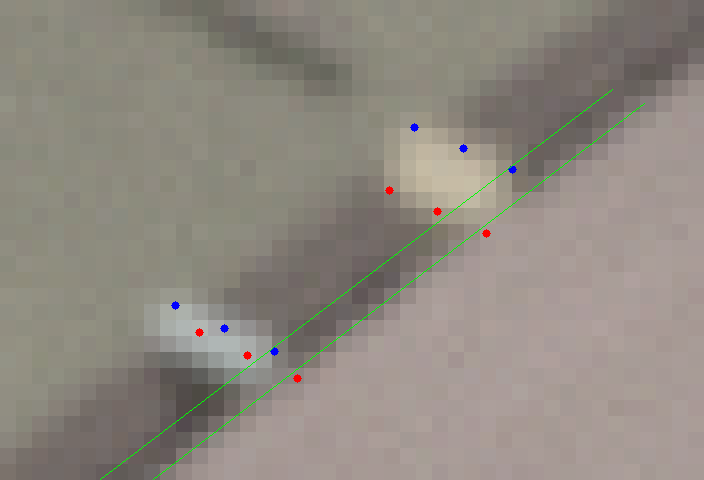

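```bash
cat >> h.py <<'E'
from scipy.spatial.transform import Rotation as Rn
def quat(yaw,flip=1):
    y=np.array([np.cos(yaw),np.sin(yaw),0])*flip;x=np.array([0,0,-1.]);z=np.cross(x,y)
    return Rn.from_matrix(np.stack([x,y,z],1)).as_quat(scalar_first=True)
E
python3 - <<'E'
from h import *
from bench import bot
for f in(1,-1):
    print(f,bot.ik([.521,-.143,.2],quat(0,f)),bot.ik([.528,.189,.108],quat(np.radians(-6.1),f)))
E
```

```text
1 [-0.2679  0.3065 -0.0183  1.2461  0.      1.3029] [ 0.3437  0.396  -0.129   1.0459  0.      2.021 ]
-1 [-0.2679  0.3065 -0.0183  1.2461  0.     -1.8387] [ 0.3437  0.396  -0.129   1.0459  0.     -1.1206]
```

```bash
python3 - <<'E'
from h import *
from bench import bot
q=quat(0)
bot.reach([.521,-.143,.20],q)
c=bot.move_straight([.521,-.143,.090],v=.12,contact_N=8); print("contact",c)
s=bot.read_state();print(s["t"],s["eef_pos"],s["wrist_force"])
if not c:
    bot.grip(0.0,grip_force=70)
    s=bot.read_state();print(s["t"],s["eef_pos"],s["wrist_force"],s["finger_gap"])
for n in("scene","top"):
    d=bot.get_image(n);np.savez(f"{n}1.npz",**d);x,y,w,h=(200,120,140,120) if n=="scene" else (310,140,140,110)
    cv2.imwrite(f"pics/{n}1.png",cv2.resize(d["color"][y:y+h,x:x+w,::-1],None,fx=5,fy=5,interpolation=cv2.INTER_CUBIC))
E
```

```text
contact False
3.025 [ 0.5214 -0.1432  0.0907] [-0.2828  0.3655  0.8026]
3.6667 [ 0.5212 -0.143   0.0902] [-0.2813 -0.2253  3.458 ] 0.17669387333443407
```

View pics/scene1.png

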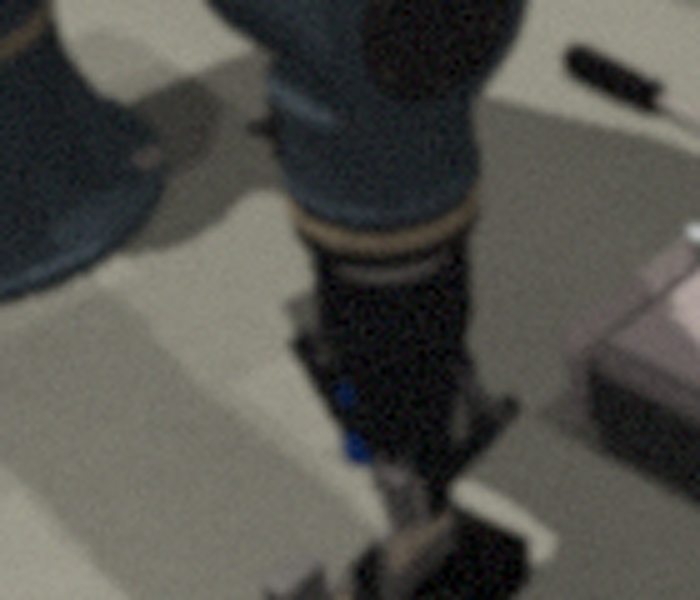

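The gripper has closed on the head at (395,490) in the enlarged crop. The gap of 0.177 is about 15 mm, which matches the 16 mm head. Next I'll lift it straight up and check.

```bash
python3 - <<'E'
from h import *
from bench import bot
bot.move_straight([.521,-.143,.130],v=.06)
s=bot.read_state();print(s["t"],s["eef_pos"],s["wrist_force"],s["finger_gap"])
bot.move_straight([.521,-.143,.205],v=.15)
s=bot.read_state();print(s["t"],s["eef_pos"],s["wrist_force"],s["moment"],s["finger_gap"])
yaw=np.radians(-6.1)
bot.move_straight([.5281,.1887,.205],ori=quat(yaw),v=.2)
bot.hold(.2)
s=bot.read_state();print(s["t"],s["eef_pos"],s["wrist_force"],s["moment"],s["finger_gap"])
for n in("scene","top"):
    d=bot.get_image(n);np.savez(f"{n}2.npz",**d);x,y,w,h=(280,90,140,110) if n=="scene" else (180,120,140,110)
    cv2.imwrite(f"pics/{n}2.png",cv2.resize(d["color"][y:y+h,x:x+w,::-1],None,fx=5,fy=5,interpolation=cv2.INTER_CUBIC))
E
```

```text
4.5833 [ 0.5208 -0.143   0.1297] [-0.5999 -0.8032 -1.1986] 0.17797795415642492
5.2333 [ 0.5207 -0.1429  0.2041] [-0.2638  0.5878 -0.5311] [0.0004 0.0176 0.0382] 0.17752955430827708
7.2417 [0.5282 0.1882 0.2051] [ 0.3369 -0.0506 -0.7205] [ 0.0128 -0.0032  0.066 ] 0.177471582899733
```

View pics/scene2.png

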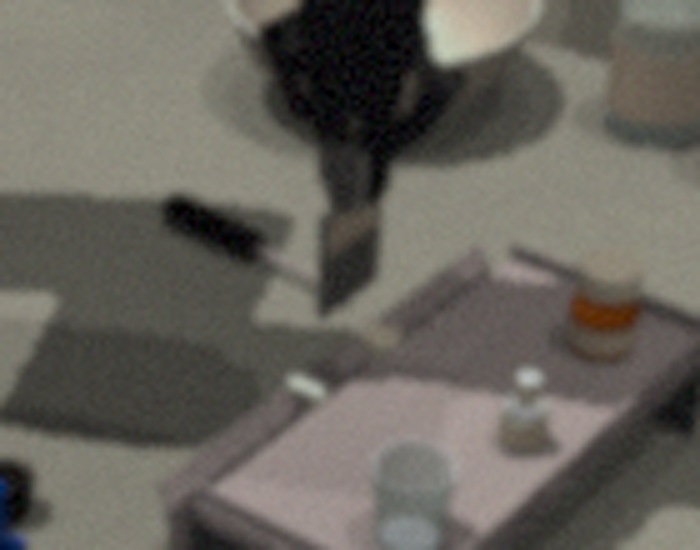

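View pics/top2.png

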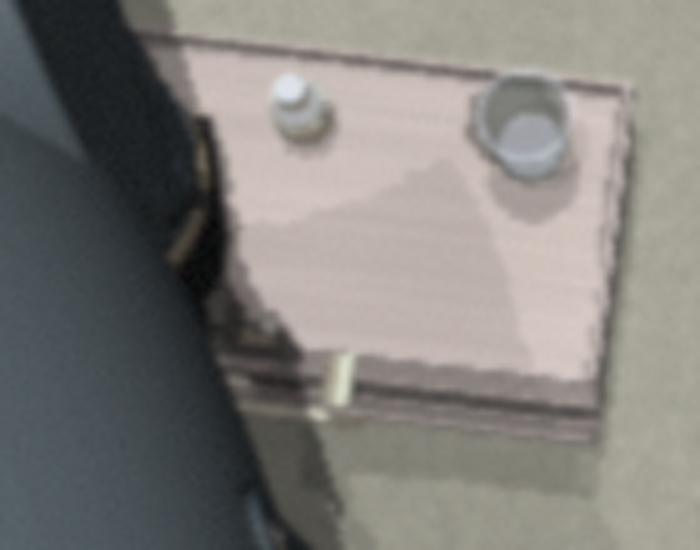

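The holder is gripped upright. Its foot corners are at about (344.7,153) and (355.5,147.5) in the scene view. I'll compare that with the expected pose.

```bash
python3 - <<'E'
from h import *
s=load("scene2.npz")
y=np.radians(-6.1);R=np.array([[np.cos(y),-np.sin(y),0],[np.sin(y),np.cos(y),0],[0,0,1]]);O=np.array([.5282,.1884,.205-.082])
x0,y0,w,h,K=335,112,36,48,12
c=cv2.resize(s["color"][y0:y0+h,x0:x0+w,::-1],None,fx=K,fy=K,interpolation=cv2.INTER_NEAREST)
c=cv2.convertScaleAbs(c,alpha=1.6)
for P in((0,-.029,.0),(0,.029,.0),(.0025,-.029,.072),(.0025,.029,.072),(.008,-.015,.105),(.008,.015,.105)):
    p=proj(s,O+R@P);print(P,p);cv2.circle(c,tuple(int(q) for q in (p-[x0,y0]+.5)*K),4,(0,0,255),-1)
cv2.imwrite("pics/ov2.png",c)
E
```

```text
(0, -0.029, 0.0) [344.1485 153.1908]
(0, 0.029, 0.0) [355.3383 145.0625]
(0.0025, -0.029, 0.072) [345.6328 132.9152]
(0.0025, 0.029, 0.072) [357.2424 125.0339]
(0.008, -0.015, 0.105) [350.4943 121.5947]
(0.008, 0.015, 0.105) [356.5965 117.5748]
```

View pics/ov2.png

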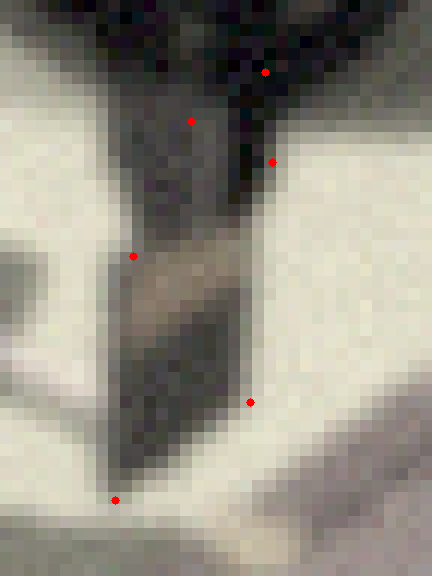

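```bash
cat > st.py <<'E'
from h import *
from bench import bot
def st(n=""):
    s=bot.read_state();print(n,"t%.2f"%s["t"],s["eef_pos"],"F",s["wrist_force"],"M",s["moment"],"g%.4f"%s["finger_gap"])
E
python3 - <<'E'
from st import *
X=[.5281,.1887]
bot.move_straight(X+[.165],v=.1);st("above")
for z in(.152,.140,.130,.124):
    c=bot.move_straight(X+[z],v=.04,contact_N=10);st(f"{z} {c}")
    if c:break
E
```

```text
above t7.89 [0.5281 0.1887 0.1653] F [ 0.3198 -0.5836 -0.4642] M [ 0.0622 -0.0517 -0.0386] g0.1793
0.152 False t8.37 [0.528  0.1887 0.1519] F [0.4152 0.4006 0.1323] M [ 0.0239 -0.0108 -0.0333] g0.1785
0.14 False t8.82 [0.5279 0.1887 0.1398] F [ 0.4568  0.4828 -1.3045] M [0.0453 0.0147 0.0397] g0.1788
0.13 False t9.22 [0.5279 0.1886 0.1297] F [ 0.0706  0.6911 -0.372 ] M [-0.0042  0.0281  0.0323] g0.1795
0.124 False t9.52 [0.5279 0.1886 0.1237] F [ 0.148   0.1059 -0.4001] M [-0.0206  0.0025 -0.018 ] g0.1753
```

```bash
python3 - <<'E'
from st import *
X=[.5281,.1887]
z=.122
while z>.100:
    c=bot.move_straight(X+[z],v=.03);bot.hold(.1);st(f"{z:.4f}")
    if bot.read_state()["wrist_force"][2]>22: break
    z-=.002 if z>.1125 else .001
E
```

```text
0.1220 t9.87 [0.5283 0.1888 0.1222] F [1.1007 0.8468 1.4349] M [-0.0035 -0.1329  0.0065] g0.1809
0.1200 t10.22 [0.5283 0.1888 0.1201] F [1.1677 0.8786 2.9331] M [ 0.1138 -0.3507  0.0215] g0.1759
0.1180 t10.57 [0.5282 0.1887 0.1181] F [1.105  1.4069 3.8476] M [ 0.1565 -0.4301  0.0031] g0.1777
0.1160 t10.92 [0.5282 0.1887 0.1162] F [1.3434 0.1262 5.6286] M [ 0.1188 -0.4095 -0.0267] g0.1788
0.1140 t11.27 [0.5283 0.1888 0.1142] F [ 1.2589 -0.2138  5.5796] M [ 0.1041 -0.2993 -0.0433] g0.1748
0.1120 t11.62 [0.5283 0.1888 0.1123] F [0.21   0.2892 6.6818] M [ 0.0892 -0.2347  0.0341] g0.1747
0.1110 t11.97 [0.5282 0.1888 0.1113] F [0.3522 0.5024 8.2698] M [ 0.0659 -0.2539 -0.0288] g0.1771
0.1100 t12.32 [0.5283 0.1888 0.1104] F [1.2904 0.784  7.5405] M [ 0.0848 -0.1303  0.014 ] g0.1734
0.1090 t12.67 [0.5285 0.1888 0.1101] F [-1.6303 -0.4182 18.7952] M [-0.201  0.654  0.041] g0.1810
0.1080 t13.02 [0.5287 0.1889 0.11  ] F [-7.0701 -2.3454 31.3985] M [-0.6399  1.7262  0.0491] g0.1802
```

Hard stop at TCP z = 0.110, exactly where the ledges should be. The spring rise before it was about 3 to 8 N. I'll ease the push a little and look.

```bash
python3 - <<'E'
from st import *
bot.move_straight([.5283,.1888,.1086],v=.03);bot.hold(.5);st("eased")
for n in("scene","top"):
    d=bot.get_image(n);np.savez(f"{n}3.npz",**d);x,y,w,h=(190,100,200,190) if n=="scene" else (160,110,310,130)
    k=3 if n=="scene" else 2.5
    cv2.imwrite(f"pics/{n}3.png",cv2.resize(d["color"][y:y+h,x:x+w,::-1],None,fx=k,fy=k,interpolation=cv2.INTER_CUBIC))
d=load("scene3.npz");cv2.imwrite("pics/s3z.png",cv2.resize(cv2.convertScaleAbs(d["color"][125:180,320:380,::-1],alpha=1.6),None,fx=10,fy=10,interpolation=cv2.INTER_CUBIC))
st("after")
E
```

```text
eased t13.77 [0.5286 0.1889 0.11  ] F [-4.7835 -1.2745 24.0334] M [-0.4725  1.2954 -0.0164] g0.1767
after t13.87 [0.5286 0.1889 0.1101] F [-5.0336 -1.0121 25.3835] M [-0.5121  1.3741 -0.0574] g0.1817
```

View pics/scene3.png

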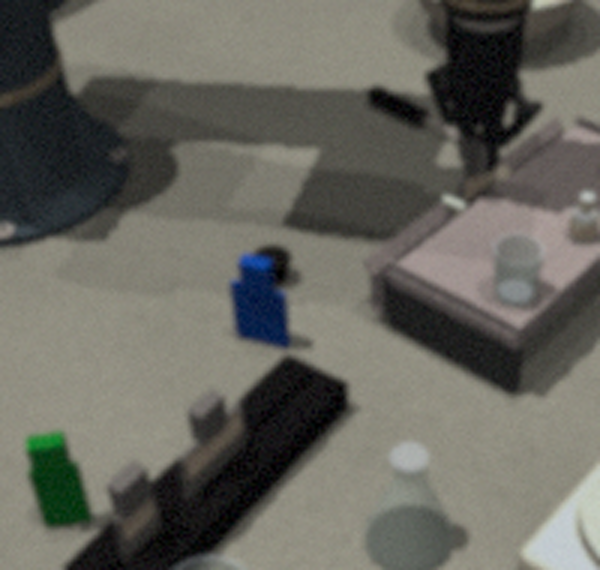

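View pics/s3z.png

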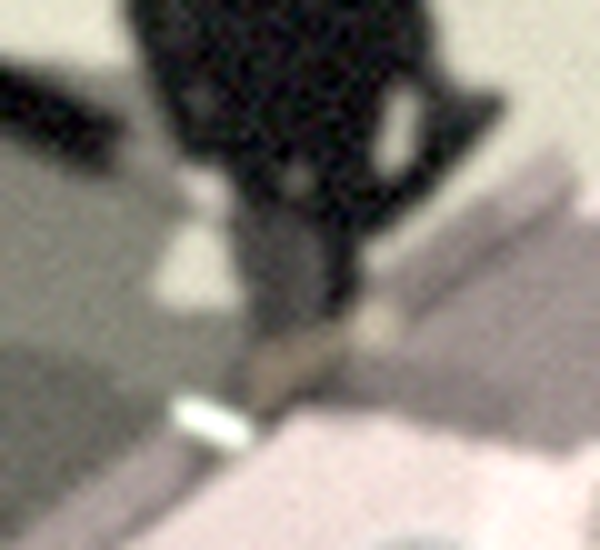

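View pics/top3.png

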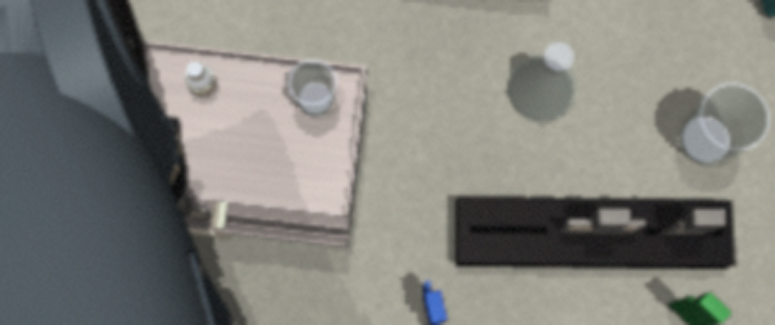

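The enlarged scene crop shows the holder upright behind the lip, with its paper at (300,365) between the white cheeks at (210,420) and (375,325). The wide and narrow holders are still in the stand and the other objects are in place. I'm handing the job in.

```bash
python3 - <<'E'
from st import *
st("final");bot.finish_job()
E
```

```text
final t13.87 [0.5286 0.1889 0.1101] F [-5.0336 -1.0121 25.3835] M [-0.5121  1.3741 -0.0574] g0.1817
the job is handed in; nothing more can be done
```

I took the middle-width holder (58 mm) from the stand's left-hand slot (largest y), pushed it down between the clip's cheeks, and handed the job in at 13.9 s while still pressing it home.

- **Seating:** The force rose along the spring from about 3 to 8 N. The hard stop then came at TCP z = 0.110 m, the height predicted for the ledges. At hand-in the push was about 25 N down and the grip was steady. Easing the push from 31 N left about 5 N of sideways force on the wrist.
- **Last pictures:** In the scene view the holder is upright between the cheeks. The wide and narrow holders are still in the stand, and everything in view looks unmoved. The arm hides the clip from the top camera, so the seated holder was checked only from the scene camera and by force and height.
- **Disagreement:** The two cameras differed by about 1 pixel (2 mm) on the holder's head, within the stated calibration. The holder went in without touching the sides noticeably.

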